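# Feed vial caps through the gate of a counting tray

### The job

Push the three loose black vial caps across the counting tray with the fingertips, one at a time, through the narrow gate between the two posts, so that all three end up lying flat in the slot behind it. Only push them along the deck: do not pick up, lift or tip a cap. Leave the two vials on the tray, and the jar and the dish beside it, standing where they are.

Things in the scene. Friction and masses are not known exactly. Their poses are not given: they have to be found in the camera images.
- tray: fixed counting tray, aluminium deck 250 mm (x) by 240 mm (y), its top 10 mm above the table. Origin at table height; deck from x = -115 to 135, y = -120 to 120 mm. Grey rim 5 mm thick, 7 mm above the deck, on both sides and the -x end. A cross fence, 8 mm thick, 7 mm high, at x = 45 mm: caps lie on its -x side, slot and vials behind it. x points away from the robot, within 0.5 rad
- gate (a point): centre of the gate in the fence, on the deck surface (tray x = 45, y = 0 mm); axes as the tray's. 28 mm wide between two round steel posts of 4 mm radius, 7 mm high; caps pass it in tray +x. Behind it the slot, open on top, 30 mm wide, 70 mm long, walls 4 mm thick, 7 mm high, holds three caps in a row: each cap pushed in shoves the earlier ones along
- slot_end (a point): the middle of the inner face of the slot's end stop, on the deck surface, 70 mm behind the gate
- cap_1: a loose black vial cap, a plain disc 21 mm in diameter and 11 mm high, 10 to 18 g, lying flat on the tray's deck; origin at the centre of its underside, z up. The three caps are alike
- cap_2: a loose black vial cap, a plain disc 21 mm in diameter and 11 mm high, 10 to 18 g, lying flat on the tray's deck; origin at the centre of its underside, z up. The three caps are alike
- cap_3: a loose black vial cap, a plain disc 21 mm in diameter and 11 mm high, 10 to 18 g, lying flat on the tray's deck; origin at the centre of its underside, z up. The three caps are alike
- wide_vial: a capped vial, white cap, 25 mm in diameter, 69 mm high, standing loose on the deck behind the fence, to one side of the slot; origin at the centre of its underside. Leave alone
- slim_vial: a capped vial, black cap, 20 mm in diameter, 67 mm high, standing loose on the deck behind the fence, on the other side of the slot; origin at the centre of its underside. Leave alone
- jar: a white screw-capped jar, 49 mm in diameter, 84 mm high, standing loose on the table on the tray's left (+y); origin at the centre of its underside. Leave alone
- dish: a porcelain dish, 85 mm in diameter, 36 mm high, loose on the table on the tray's right (-y); origin at the centre of its underside. Leave alone

How it is judged:
On the way, in this order (a step that is already met when the one before it is completed fails the run):
1. a first cap is through the gate and in the slot (((x of cap_1 in the frame of gate between 0.003 and 0.065 m and y of cap_1 in the frame of gate between -0.008 and 0.008 m and z of cap_1 in the frame of gate between -0.003 and 0.004 m) or (x of cap_2 in the frame of gate between 0.003 and 0.065 m and y of cap_2 in the frame of gate between -0.008 and 0.008 m and z of cap_2 in the frame of gate between -0.003 and 0.004 m) or (x of cap_3 in the frame of gate between 0.003 and 0.065 m and y of cap_3 in the frame of gate between -0.008 and 0.008 m and z of cap_3 in the frame of gate between -0.003 and 0.004 m))), for 0.1 s.
2. a second cap, on its own, has followed it ((((x of cap_1 in the frame of gate between 0.003 and 0.065 m and y of cap_1 in the frame of gate between -0.008 and 0.008 m and z of cap_1 in the frame of gate between -0.003 and 0.004 m) and (x of cap_2 in the frame of gate between 0.003 and 0.065 m and y of cap_2 in the frame of gate between -0.008 and 0.008 m and z of cap_2 in the frame of gate between -0.003 and 0.004 m)) or ((x of cap_1 in the frame of gate between 0.003 and 0.065 m and y of cap_1 in the frame of gate between -0.008 and 0.008 m and z of cap_1 in the frame of gate between -0.003 and 0.004 m) and (x of cap_3 in the frame of gate between 0.003 and 0.065 m and y of cap_3 in the frame of gate between -0.008 and 0.008 m and z of cap_3 in the frame of gate between -0.003 and 0.004 m)) or ((x of cap_2 in the frame of gate between 0.003 and 0.065 m and y of cap_2 in the frame of gate between -0.008 and 0.008 m and z of cap_2 in the frame of gate between -0.003 and 0.004 m) and (x of cap_3 in the frame of gate between 0.003 and 0.065 m and y of cap_3 in the frame of gate between -0.008 and 0.008 m and z of cap_3 in the frame of gate between -0.003 and 0.004 m)))), for 0.1 s.
3. the third cap, on its own, has followed them (x of cap_1 in the frame of gate between 0.003 and 0.065 m and y of cap_1 in the frame of gate between -0.008 and 0.008 m and z of cap_1 in the frame of gate between -0.003 and 0.004 m and x of cap_2 in the frame of gate between 0.003 and 0.065 m and y of cap_2 in the frame of gate between -0.008 and 0.008 m and z of cap_2 in the frame of gate between -0.003 and 0.004 m and x of cap_3 in the frame of gate between 0.003 and 0.065 m and y of cap_3 in the frame of gate between -0.008 and 0.008 m and z of cap_3 in the frame of gate between -0.003 and 0.004 m), for 0.1 s.
At the end, for the whole second after the job is handed in: each cap lies flat and still on the deck inside the slot: its centre at least 3 mm behind the line of the gate posts, within 8 mm of the slot's middle line, its underside within 4 mm of the deck; the vials, jar and dish stand within 15 mm of where they began (all of step 3 and linear speed of each of cap_1, cap_2, cap_3 below 0.01 m/s and distance of each of wide_vial, slim_vial, jar, dish from where it was at the start of the episode below 0.015 m); the robot touches nothing.
It fails at once if a cap is lifted or tipped: the centre of its underside more than 8 mm above the deck (z of any of cap_1, cap_2, cap_3 in the frame of gate above 0.008 m).
It fails at once if the white-capped vial is shifted more than 15 mm or tipped (distance of wide_vial from where it was at the start of the episode above 0.015 m or angle between wide_vial's own z axis and vertical above 0.3 rad).
It fails at once if the slim black-capped vial is shifted more than 15 mm or tipped (distance of slim_vial from where it was at the start of the episode above 0.015 m or angle between slim_vial's own z axis and vertical above 0.3 rad).
It fails at once if the white jar is shifted more than 15 mm or tipped (distance of jar from where it was at the start of the episode above 0.015 m or angle between jar's own z axis and vertical above 0.3 rad).
It fails at once if the dish is shifted more than 15 mm or tipped (distance of dish from where it was at the start of the episode above 0.015 m or angle between dish's own z axis and vertical above 0.3 rad).
It also fails if it takes over 67 s, if anything falls off the work surface, if the arm or the gripper's body presses on something with over 40 N, if the wrist force passes 120 N, or if a joint passes its speed limit or range.

### The arm

A 6-joint arm with a two-finger parallel gripper is mounted at the origin on the work surface; the furniture and walls round the work are solid. World frame = base frame: x ahead of the robot, y to its left, z up, the work surface at z = 0. Lengths are in m, angles in rad, forces in N, time in s.
With the tool pointing down it reaches from about 0.35 to 0.775 m from the base axis. Payload 5.5 kg.
Tool frame: the origin (TCP) lies between the finger pads; the fingertips stand 14 mm ahead of it and the grasp point (between the pads) lies 5 mm behind it; z points along the fingers, y is the line along which they close (so a half turn about z gives the same grasp; the last joint's range is limited). The gripper opens to 85 mm and grips with 20 to 120 N. Pads are 22 mm wide; open, the fingers measure 114 mm over their backs; the gripper's body (76 mm by 85 mm) begins 54 mm behind the grasp point. The pads swing forward as they close: fully open they stand 13 mm farther back than shut.
Start: joints at [1.203, 0.313, 0.046, 1.304, 0, 1.431], TCP at [0.13, 0.56, 0.245] pointing down, gripper open.
Joint ranges: [-2.76, 2.76], [-0.86, 1.69], [-1.03, 1.26], [-2.2, 2.34], [-1.47, 1.5], [-3.14, 3.14]. Speed limits (rad/s): [2.57, 2.57, 3.14, 3.14, 3.14, 3.14].

### API

Orientations are given as a unit quaternion [w, x, y, z].
In Python, from bench import observe, imaging, ctrl gives the robot as it stands.
- The arm moves only by the tool apply_moves, never from a script. Its argument "targets" is a list of rows, each an object with "xyz": the shift along the tool's x, y, z in mm, a list of three; "twist": the turn about the tool's z in degrees; "claw": the opening in per cent of the stroke, from 0 (shut) to 100 (fully open). A call has 1 to 10 rows; each row is the pose to reach, as a shift and turn from the pose commanded when the call began, along the tool's axes at that moment; what a row does not reach only later rows make up. A row lasts 1/10 s, in which the tool goes at most 50 mm and 8.59 degrees, less where a joint would pass 70% of its speed; a pose out of reach is approached as far as the arm can. A call with a gripper value outside its range is refused whole. The fingers move at their own pace and stop on an object; the grip force is fixed at half the most. Time passes only in rows, so rows that repeat a pose let the fingers close. It gives the time, the measured TCP pose, the force, the opening and the grip force at its end, in the units of the state.
- observe(): the state, without advancing time (a new reading comes with each control period).
- imaging.read_camera(name): name is "scene" or "side" or "wrist"; returns a dict with "pixels" (420x560x3 uint8, red, green, blue), "range_z" (420x560 float32, m along the optical axis (not along the pixel's ray), 0 where there is no reading), "fx", "fy", "cx", "cy" (pixels), "k1" (the pictures are not rectified: a ray, as slopes to the right and down, at radius r is drawn at 1 + k1 r^2 times it, then the intrinsics apply), "cam_to_world" (4x4, takes a point from camera to world coordinates). Camera axes: x right, y up, looking along -z (the intrinsics and any distortion apply to the point x, -y, -z); pixel columns grow to the right and rows downward; lengths in m; the calibration is good to about 2 mm. A picture is of the moment at which its call begins.
- ctrl.finish_job(): hands the job in; it is judged then, once.
The state is a dict: "clock": time; "joints": joint angles; "qvel": joint speeds; "joint_efforts": joint torques, N m; "eef_pos": TCP position; "tool_rot": TCP orientation; "wrist_force": force on the tool from outside, world axes, zero at the start; "wrist_torque": the same for the moment, N m; "grip_width": opening from 0.0 (shut) to 1.0 (fully open); "finger_force": force on a finger pad.
Only numpy, scipy, OpenCV 4.12 (cv2) and the standard library are available. Lean on these libraries where they do the work, as an engineer would, in place of code of your own. Each camera call takes 0.05 s, during which the arm holds its last target. There are 200 camera calls.

## Working session

There is one attempt and no reset: what is moved stays moved. The work goes in short steps, Python scripts to look and compute and a tool call to move; the robot and the scene stay as the last step left them, time stands still between calls to the robot, and variables do not carry over. Pictures are saved under pics/ and viewed, at most 10 in all, crops included, and the job is handed in when it is done.

Besides the shell and the picture viewer there is one more tool, called after "Emit:" by a JSON object that holds its "api" and its "payload". apply_moves: Moves the arm, as the interface text tells. Its arguments: {"type":"object","properties":{"targets":{"type":"array"}},"required":["targets"]}

```bash
mkdir -p pics; cat > h.py <<'E'
import numpy as np, cv2
from bench import observe, imaging, ctrl
def cam(n,f=None):
    c=imaging.read_camera(n)
    if f: cv2.imwrite(f,cv2.cvtColor(c['pixels'],cv2.COLOR_RGB2BGR))
    return c
def ray(c,uv):
    uv=np.atleast_2d(np.array(uv,float))
    K=np.array([[c['fx'],0,c['cx']],[0,c['fy'],c['cy']],[0,0,1]])
    p=cv2.undistortPoints(uv[:,None],K,np.array([c['k1'],0,0,0,0.]))[:,0]
    d=np.c_[p[:,0],-p[:,1],-np.ones(len(p))]
    T=np.array(c['cam_to_world']); return T[:3,3],d@T[:3,:3].T
def onz(c,uv,z):
    o,d=ray(c,uv); return o+d*((z-o[2])/d[:,2])[:,None]
def st():
    s=observe(); print({k:np.round(s[k],4).tolist() for k in ('clock','eef_pos','tool_rot','wrist_force','grip_width','joints')})
    return s
E
python3 - <<'E'
from h import *
st()
c=cam('scene','pics/s0.png'); d=cam('side','pics/d0.png')
for x in(c,d): print(x['fx'],x['k1'],np.round(x['cam_to_world'],3).tolist())
E
```

```text
{'clock': 0.0, 'eef_pos': [0.1297, 0.5597, 0.2444], 'tool_rot': [-0.0002, 0.1137, 0.9935, -0.0009], 'wrist_force': [0.2304, -0.2267, -0.5931], 'grip_width': 0.9978, 'joints': [1.2034, 0.314, 0.045, 1.3037, 0.0, 1.4312]}
392.2607703785047 -0.07203779928678493 [[-0.651, -0.479, 0.588, 1.179], [0.759, -0.41, 0.506, 0.527], [-0.001, 0.776, 0.631, 0.647], [0.0, 0.0, 0.0, 1.0]]
405.9616210991855 -0.021883736297246055 [[0.845, 0.191, -0.5, 0.174], [-0.535, 0.345, -0.771, -0.618], [0.025, 0.919, 0.394, 0.389], [0.0, 0.0, 0.0, 1.0]]
```

View pics/s0.png

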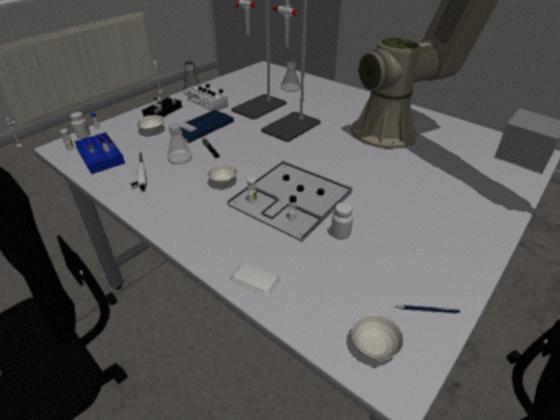

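View pics/d0.png

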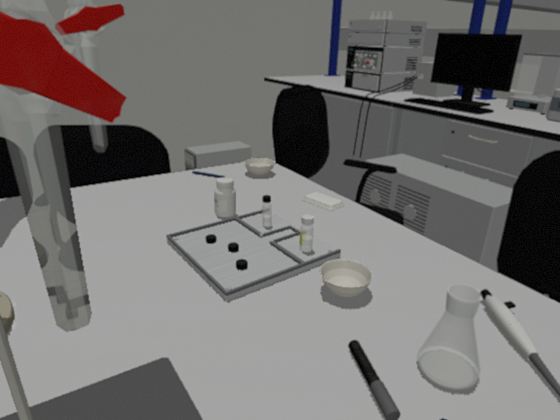

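The scene view shows the tray with corners at about (229,204), (284,164), (352,191) and (302,236). The caps are at (286,177), (300,187) and (320,191), and (293,199) is the slim vial's cap. In the side view the caps are at (211,239), (233,247) and (241,265).

```bash
python3 - <<'E'
from h import *
c=cam('scene'); d=cam('side')
print('caps s',onz(c,[(286,177),(300,187),(320,191)],.021).round(3).tolist())
print('caps d',onz(d,[(211,238),(233,246),(241,264)],.021).round(3).tolist())
print('corners s',onz(c,[(229,204),(284,164),(352,191),(302,236)],.017).round(3).tolist())
print('stands s',onz(c,[(264,130),(292,138),(320,122),(260,105)],.01).round(3).tolist())
print('jar,dish',onz(c,[(342,232),(222,182)],.0).round(3).tolist())
w=cam('wrist'); print(w['fx'],np.round(w['cam_to_world'],3).tolist())
E
```

```text
caps s [[0.462, -0.061, 0.021], [0.475, -0.0, 0.021], [0.454, 0.052, 0.021]]
caps d [[0.446, 0.041, 0.021], [0.469, -0.009, 0.021], [0.452, -0.074, 0.021]]
corners s [[0.651, -0.097, 0.017], [0.408, -0.113, 0.017], [0.393, 0.116, 0.017], [0.624, 0.123, 0.017]]
stands s [[0.276, -0.316, 0.01], [0.257, -0.205, 0.01], [0.098, -0.204, 0.01], [0.131, -0.469, 0.01]]
jar,dish [[0.534, 0.179, 0.0], [0.578, -0.205, 0.0]]
342.12550503447596 [[0.225, -0.929, -0.295, 0.053], [0.974, 0.213, 0.07, 0.578], [-0.002, -0.304, 0.953, 0.374], [0.0, 0.0, 0.0, 1.0]]
```

```bash
cat >> h.py <<'E'
def plan(pts, cur=None):
    """pts: list (x,y,z,push heading deg) of TCP; prints shifts mm from cur (measured) pose, twist deg. push dir = -tool x"""
    s=observe(); p=np.array(s['eef_pos']); w,x,y,z=s['tool_rot']
    from scipy.spatial.transform import Rotation as R
    M=R.from_quat([x,y,z,w]).as_matrix(); h0=np.degrees(np.arctan2(-M[1,0],-M[0,0]))
    print('heading',h0.round(2),'pos',p.round(4),'tilt z',M[:,2].round(4))
    for q in pts:
        d=M.T@(np.array(q[:3])-p)*1000
        print(d.round(1).tolist(), 'twist',round(-(q[3]-h0),1))
E
python3 -c "
from h import *
plan([(.49,.01,.25,3)])"
```

```text
heading -13.05 pos [0.1298 0.56   0.2449] tilt z [-3.e-04 -8.e-04 -1.e+00]
[-475.1, -454.4, -4.8] twist -16.1
```

Emit:
{"api": "apply_moves", "payload": {"targets": [{"xyz": [-40, -38, -5], "twist": -2, "claw": 50}, {"xyz": [-80, -76, -5], "twist": -4, "claw": 10}, {"xyz": [-120, -114, -5], "twist": -6, "claw": 10}, {"xyz": [-160, -152, -5], "twist": -8, "claw": 10}, {"xyz": [-200, -190, -5], "twist": -10, "claw": 10}, {"xyz": [-240, -228, -5], "twist": -12, "claw": 10}, {"xyz": [-280, -266, -5], "twist": -14, "claw": 10}, {"xyz": [-316, -302, -5], "twist": -16, "claw": 10}, {"xyz": [-350, -335, -5], "twist": -16, "claw": 10}, {"xyz": [-380, -364, -5], "twist": -16, "claw": 10}]}}

```text
clock: 1.25
eef_pos: [0.4042, 0.1401, 0.2506]
tool_rot: [0.0, -0.026, 1.0, 0.0]
wrist_force: [1.0, 0.5, -0.6]
grip_width: 0.102
finger_force: 0.0
```

```bash
python3 -c "
from h import *
plan([(.49,.01,.25,3)])"
```

```text
heading 2.95 pos [0.4042 0.1401 0.2506] tilt z [ 9.e-04  4.e-04 -1.e+00]
[-79.0, -134.3, 0.6] twist -0.1
```

Emit:
{"api": "apply_moves", "payload": {"targets": [{"xyz": [-24, -40, 0], "twist": 0, "claw": 10}, {"xyz": [-48, -80, 0], "twist": 0, "claw": 10}, {"xyz": [-70, -118, 0], "twist": 0, "claw": 10}, {"xyz": [-79, -134, 0], "twist": 0, "claw": 10}, {"xyz": [-79, -134, 0], "twist": 0, "claw": 10}, {"xyz": [-79, -134, 0], "twist": 0, "claw": 10}]}}

```text
clock: 1.85
eef_pos: [0.4887, 0.0126, 0.25]
tool_rot: [-0.001, -0.025, 1.0, 0.0]
wrist_force: [-0.3, 0.6, -0.8]
grip_width: 0.101
finger_force: 0.0
```

```bash
python3 -c "
from h import *
st();c=cam('wrist','pics/w0.png')
cv2.imwrite('pics/w0.png',cv2.resize(cv2.imread('pics/w0.png'),(800,600),interpolation=cv2.INTER_CUBIC))
np.savez('w0.npz',**{k:c[k] for k in c})"
```

```text
{'clock': 1.85, 'eef_pos': [0.4887, 0.0126, 0.25], 'tool_rot': [-0.0006, -0.0255, 0.9997, 0.0004], 'wrist_force': [-0.2607, 0.5627, -0.8], 'grip_width': 0.1007, 'joints': [-0.139, 0.146, -0.1579, 1.2683, 0.0006, -0.1899]}
```

View pics/w0.png

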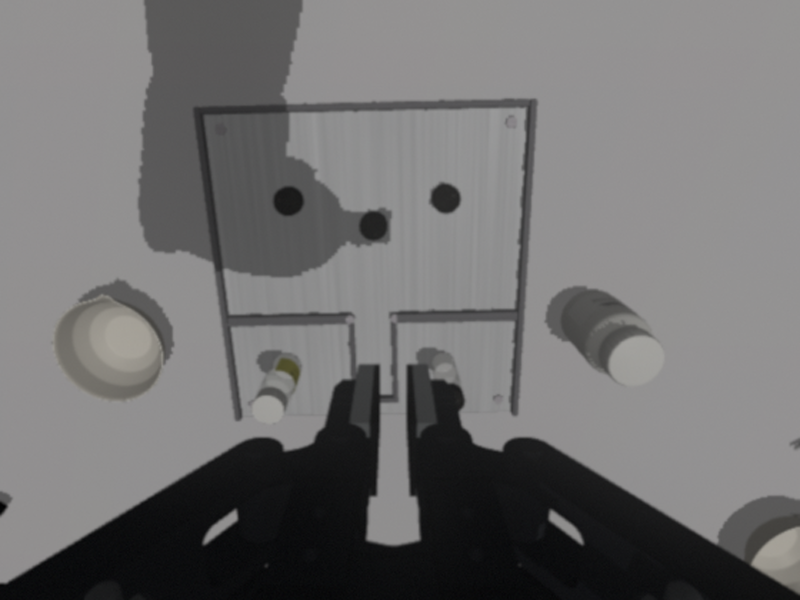

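The wrist view (800x600) shows the robot's side at the top and +y on the right. The caps are at (288,200), (373,225) and (445,198). The gate posts are at (351,319) and (394,317), and the slot ends at about y=399. Nothing blocks the way between the caps and the gate.

```bash
python3 - <<'E'
from h import *
c=dict(np.load('w0.npz'))
g=cv2.cvtColor(c['pixels'],cv2.COLOR_RGB2GRAY)
m=(g<60).astype(np.uint8); n,l,s,ce=cv2.connectedComponentsWithStats(m)
for i in range(1,n):
    if 80<s[i,4]<1500: print(s[i].tolist(),ce[i].round(2).tolist())
P=lambda a,z:onz(c,np.array(a)*.7,z)[:,:2].round(4).tolist()
print('caps',P([(288,200),(373,225),(445,198)],.021))
print('posts',P([(351,319),(394,317)],.017))
print('corners',P([(194,108),(536,100),(239,419),(516,415)],.017))
print('slot walls end',P([(355,399),(396,400)],.017))
E
```

```text
[136, 74, 64, 116, 892] [152.7, 113.26]
[302, 129, 19, 20, 283] [311.47, 138.36]
[191, 131, 22, 20, 344] [201.45, 140.35]
[252, 148, 19, 20, 308] [260.95, 157.65]
caps [[0.4552, -0.0645], [0.4703, -0.0021], [0.4479, 0.0492]]
posts [[0.5464, -0.0166], [0.5429, 0.0173]]
corners [[0.3953, -0.1304], [0.3779, 0.1072], [0.6419, -0.1093], [0.6256, 0.125]]
slot walls end [[0.6174, -0.0114], [0.6165, 0.0229]]
```

```bash
python3 - <<'E'
from h import *
c=dict(np.load('w0.npz'))
print('tips',onz(c,np.array([(378,365),(408,365)])*.7,.237).round(4).tolist())
P=np.array([.4703,-.0021]);G=np.array([.5455,.0005]);u=(G-P)/np.linalg.norm(G-P);h=np.degrees(np.arctan2(u[1],u[0]))
plan([(*(P-.045*u),.10,h),(*(P-.045*u),.027,h),(*(P-.0206*u),.027,h),(*(G-.0356*u),.027,h),(*(G-.0156*u),.032,h)])
E
```

```text
tips [[0.479, 0.0082, 0.237], [0.4785, 0.0178, 0.237]]
heading 2.99 pos [0.4884 0.0131 0.2501] tilt z [-1.1e-03  7.0e-04 -1.0e+00]
[63.7, -13.6, 150.2] twist 1.0
[63.7, -13.7, 223.2] twist 1.0
[39.3, -14.1, 223.2] twist 1.0
[-21.0, -15.1, 223.1] twist 1.0
[-41.0, -15.5, 218.1] twist 1.0
```

Emit:
{"api": "apply_moves", "payload": {"targets": [{"xyz": [30, -7, 40], "twist": 1, "claw": 10}, {"xyz": [50, -11, 80], "twist": 1, "claw": 10}, {"xyz": [64, -14, 120], "twist": 1, "claw": 10}, {"xyz": [64, -14, 160], "twist": 1, "claw": 10}, {"xyz": [64, -14, 190], "twist": 1, "claw": 10}, {"xyz": [64, -14, 210], "twist": 1, "claw": 10}, {"xyz": [64, -14, 220], "twist": 1, "claw": 10}, {"xyz": [64, -14, 223], "twist": 1, "claw": 10}, {"xyz": [64, -14, 223], "twist": 1, "claw": 10}]}}

```text
clock: 2.8
eef_pos: [0.4263, -0.0045, 0.0278]
tool_rot: [0.0, -0.018, 1.0, 0.0]
wrist_force: [-0.7, -0.2, 0.6]
grip_width: 0.103
finger_force: 0.0
```

```bash
python3 - <<'E'
from h import *
st()
P=np.array([.4703,-.0021]);G=np.array([.5455,.0005]);u=(G-P)/np.linalg.norm(G-P);h=np.degrees(np.arctan2(u[1],u[0]))
plan([(*(P-.0206*u),.027,h),(*(G-.0356*u),.027,h),(*(G-.0156*u),.032,h)])
w=cam('wrist','pics/w1.png')
E
```

```text
{'clock': 2.8, 'eef_pos': [0.4263, -0.0045, 0.0278], 'tool_rot': [0.0003, -0.0176, 0.9998, 0.0], 'wrist_force': [-0.6811, -0.2451, 0.5705], 'grip_width': 0.1032, 'joints': [-0.1994, 0.2295, -0.6618, 0.6789, 0.0002, -0.2346]}
heading 2.02 pos [ 0.4263 -0.0045  0.0278] tilt z [ 5.e-04  1.e-04 -1.e+00]
[-23.5, 0.8, 0.8] twist 0.0
[-83.7, 0.8, 0.8] twist 0.0
[-103.7, 0.8, -4.2] twist 0.0
```

View pics/w1.png

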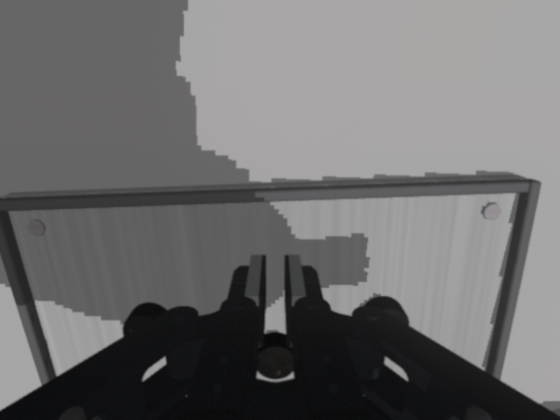

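The cap shows centred between the fingers at (275,355), so the line is right.

Emit:
{"api": "apply_moves", "payload": {"targets": [{"xyz": [-15, 1, 1], "twist": 0, "claw": 10}, {"xyz": [-25, 1, 1], "twist": 0, "claw": 10}, {"xyz": [-33, 1, 1], "twist": 0, "claw": 10}, {"xyz": [-41, 1, 1], "twist": 0, "claw": 10}, {"xyz": [-49, 1, 1], "twist": 0, "claw": 10}, {"xyz": [-57, 1, 1], "twist": 0, "claw": 10}, {"xyz": [-65, 1, 1], "twist": 0, "claw": 10}, {"xyz": [-72, 1, 1], "twist": 0, "claw": 10}, {"xyz": [-78, 1, 1], "twist": 0, "claw": 10}, {"xyz": [-78, 1, 1], "twist": 0, "claw": 10}]}}

```text
clock: 3.85
eef_pos: [0.5051, -0.0015, 0.0263]
tool_rot: [0.0, -0.017, 1.0, -0.0]
wrist_force: [0.5, -0.1, 0.7]
grip_width: 0.098
finger_force: 0.0
```

```bash
python3 - <<'E'
from h import *
P=np.array([.4703,-.0021]);G=np.array([.5455,.0005]);u=(G-P)/np.linalg.norm(G-P);h=np.degrees(np.arctan2(u[1],u[0]))
plan([(*(G-.0306*u),.032,h),(*(G-.0156*u),.0325,h),(*(G-.0136*u),.0325,h)])
st()
w=cam('scene','pics/s1.png');w=cam('side','pics/d1.png')
a=cv2.imread('pics/s1.png')[150:250,215:365];b=cv2.imread('pics/d1.png')[180:300,160:350]
f=lambda a:cv2.resize(a,(800,int(a.shape[0]*800/a.shape[1])),interpolation=cv2.INTER_CUBIC)
a=f(a);b=f(b);cv2.imwrite('pics/m1.png',cv2.resize(np.vstack([a,b]),(600,600)) )
E
```

```text
heading 1.96 pos [ 0.5051 -0.0015  0.0263] tilt z [ 9.e-04 -0.e+00 -1.e+00]
[-9.8, 0.6, -5.7] twist -0.0
[-24.8, 0.6, -6.1] twist -0.0
[-26.8, 0.6, -6.1] twist -0.0
{'clock': 3.85, 'eef_pos': [0.5051, -0.0015, 0.0263], 'tool_rot': [0.0004, -0.0171, 0.9999, -0.0], 'wrist_force': [0.5147, -0.1095, 0.6622], 'grip_width': 0.098, 'joints': [-0.162, 0.3584, -0.475, 0.7366, 0.0001, -0.1962]}
```

View pics/m1.png

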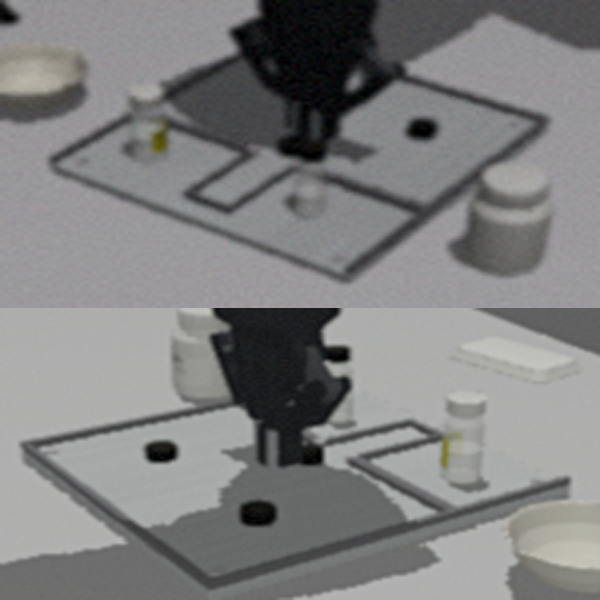

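The lower panel shows the first cap at (312,453), just ahead of the fingers and in line with the gate. The other two caps and the vials haven't moved.

Emit:
{"api": "apply_moves", "payload": {"targets": [{"xyz": [-5, 0.5, -3], "twist": 0, "claw": 10}, {"xyz": [-10, 0.5, -6], "twist": 0, "claw": 10}, {"xyz": [-15, 0.5, -6], "twist": 0, "claw": 10}, {"xyz": [-20, 0.5, -6], "twist": 0, "claw": 10}, {"xyz": [-25, 0.5, -6], "twist": 0, "claw": 10}, {"xyz": [-28, 0.5, -6], "twist": 0, "claw": 10}, {"xyz": [-28, 0.5, -6], "twist": 0, "claw": 10}]}}

```text
clock: 4.65
eef_pos: [0.5326, 0.0, 0.0323]
tool_rot: [0.0, -0.017, 1.0, 0.0]
wrist_force: [-0.3, 0.3, 0.9]
grip_width: 0.1
finger_force: 0.5
```

Emit:
{"api": "apply_moves", "payload": {"targets": [{"xyz": [10, 0, 0], "twist": 0, "claw": 10}, {"xyz": [30, 0, -10], "twist": 0, "claw": 10}, {"xyz": [55, 0, -45], "twist": 0, "claw": 10}, {"xyz": [75, 0, -90], "twist": 0, "claw": 10}, {"xyz": [85, 0, -120], "twist": 0, "claw": 10}, {"xyz": [85, 0, -120], "twist": 0, "claw": 10}, {"xyz": [85, 0, -120], "twist": 0, "claw": 10}]}}

```text
clock: 5.35
eef_pos: [0.4468, -0.0029, 0.1527]
tool_rot: [0.001, -0.017, 1.0, -0.0]
wrist_force: [-0.0, -0.5, -0.7]
grip_width: 0.106
finger_force: 0.0
```

```bash
cat >> h.py <<'E'
def caps(f=None):
    c=cam('wrist',f)
    g=cv2.cvtColor(c['pixels'],cv2.COLOR_RGB2GRAY)
    n,l,s,ce=cv2.connectedComponentsWithStats((g<60).astype(np.uint8))
    G=np.array([.5455,.0005]);a=np.radians(4.3);R=np.array([[np.cos(a),np.sin(a)],[-np.sin(a),np.cos(a)]])
    for i in range(1,n):
        if 80<s[i,4]<4000:
            p=onz(c,ce[i],.021)[0,:2]; print(s[i].tolist(),'world',p.round(4),'gate mm',(R@(p-G)*1000).round(1))
E
python3 - <<'E'
from h import *
st();caps('pics/w2.png')
E
```

```text
{'clock': 5.35, 'eef_pos': [0.4468, -0.0029, 0.1527], 'tool_rot': [0.0009, -0.0169, 0.9999, -0.0001], 'wrist_force': [-0.0133, -0.4707, -0.6719], 'grip_width': 0.106, 'joints': [-0.1865, 0.1189, -0.4363, 1.0137, 0.0001, -0.2204]}
[326, 191, 26, 25, 514] world [0.4467 0.0488] gate mm [-94.9  55.6]
[184, 194, 27, 28, 574] world [ 0.4545 -0.0643] gate mm [-95.6 -57.8]
```

View pics/w2.png

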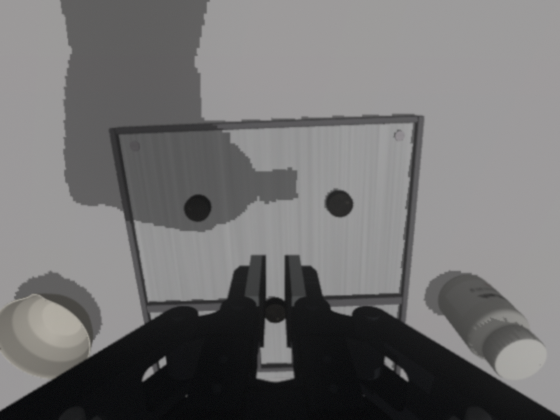

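The fingers are clear. The first cap shows between them at (275,311), behind the fence line at row 300. The other two caps are at (198,208) and (339,203).

```bash
cat >> h.py <<'E'
Gc=np.array([.5455,.0005]);Ga=4.3
def gp(rows):
    """rows: (cap x, cap y gate-frame mm, heading in gate frame deg, offset mm behind cap, z)"""
    a=np.radians(Ga);R=np.array([[np.cos(a),-np.sin(a)],[np.sin(a),np.cos(a)]])
    out=[]
    for x,y,h,o,z in rows:
        p=np.array([x,y])-o*np.array([np.cos(np.radians(h)),np.sin(np.radians(h))])
        out.append((*(Gc+R@p/1000),z,h+Ga))
    plan(out)
E
python3 - <<'E'
from h import *
c=cam('wrist');p=onz(c,[(275,311),(275,302)],.021)[:,:2];print(p)
h=np.degrees(np.arctan2(-55.6,67));print(h)
gp([(-95,55.6,h,37,.1),(-95,55.6,h,37,.027)])
E
```

```text
[[0.54747325 0.00160948]
 [0.53826537 0.00128469]]
-39.68760935993775
heading 1.95 pos [ 0.4462 -0.0027  0.1512] tilt z [-1.5e-03  4.0e-04 -1.0e+00]
[27.2, 73.9, 51.3] twist 37.3
[27.1, 73.9, 124.3] twist 37.3
```

Emit:
{"api": "apply_moves", "payload": {"targets": [{"xyz": [7, 15, 0], "twist": 7.5, "claw": 10}, {"xyz": [14, 32, 0], "twist": 15, "claw": 10}, {"xyz": [21, 50, 10], "twist": 22.5, "claw": 10}, {"xyz": [27, 66, 20], "twist": 30, "claw": 10}, {"xyz": [27, 74, 30], "twist": 37.3, "claw": 10}, {"xyz": [27, 74, 30], "twist": 37.3, "claw": 10}, {"xyz": [27, 74, 30], "twist": 37.3, "claw": 10}]}}

```text
clock: 6.15
eef_pos: [0.4169, 0.0702, 0.1212]
tool_rot: [-0.001, 0.302, 0.953, -0.0]
wrist_force: [0.5, 0.9, 0.6]
grip_width: 0.1
finger_force: 0.0
```

```bash
python3 - <<'E'
from h import *
caps('pics/w3.png');h=-39.7
cam('scene','pics/s3.png');cam('side','pics/d3.png')
f=lambda n,r:cv2.resize(cv2.imread(n)[r[0]:r[1],r[2]:r[3]],(600,300),interpolation=cv2.INTER_CUBIC)
cv2.imwrite('pics/m3.png',np.vstack([f('pics/s3.png',(170,230,240,360)),f('pics/d3.png',(200,260,230,350))]))
gp([(-95,55.6,h,37,.1),(-95,55.6,h,37,.027)])
E
```

```text
[86, 187, 144, 119, 1263] world [ 0.3873 -0.0139] gate mm [-158.8   -2.5]
heading -35.29 pos [0.418  0.0698 0.1224] tilt z [ 1.e-04 -0.e+00 -1.e+00]
[1.5, -0.5, 22.4] twist 0.1
[1.5, -0.5, 95.4] twist 0.1
```

View pics/m3.png

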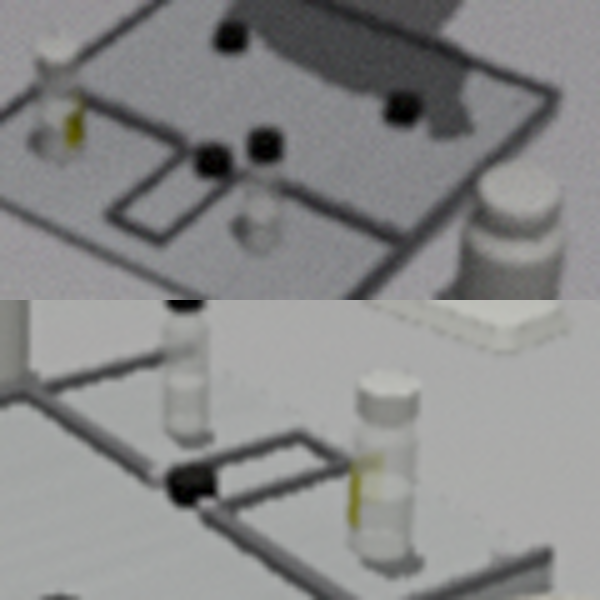

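The first cap sits in the gate opening. In the lower panel its top is at (192,480), between the posts at (160,478) and (208,512). I'll work out its depth numerically.

```bash
python3 - <<'E'
from h import *
a=np.radians(Ga);R=np.array([[np.cos(a),np.sin(a)],[-np.sin(a),np.cos(a)]])
f=lambda c,uv,z:(R@(onz(c,uv,z)[:,:2]-Gc).T*1000).T.round(1).tolist()
s=cam('scene');d=cam('side')
for c,n,r in((d,'side',(200,260,230,350)),(s,'scene',(170,230,240,360))):
    g=cv2.cvtColor(c['pixels'],cv2.COLOR_RGB2GRAY)
    k,l,st_,ce=cv2.connectedComponentsWithStats((g<45).astype(np.uint8))
    for i in range(1,k):
        x,y=ce[i]
        if r[2]-40<x<r[3] and r[0]<y<r[1]+20 and 20<st_[i,4]<400: print(n,st_[i].tolist(),ce[i].round(1),f(c,[ce[i]],.0155))
print('side posts',f(d,[(230+160/5,200+178/5),(230+208/5,200+212/5)],.017),'slot end',f(d,[(230+300/5,200+133/5),(230+348/5,200+163/5)],.017))
print('scene posts',f(s,[(240+187/5,170+148/5),(240+238/5,170+178/5)],.017),'end',f(s,[(240+112/5,170+215/5),(240+160/5,170+240/5)],.017))
E
```

```text
side [264, 233, 9, 8, 56] [267.9 236.4] [[6.0, 0.3]]
side [206, 235, 10, 8, 63] [210.3 238.9] [[-94.2, 54.8]]
side [237, 260, 10, 9, 82] [241.4 264.2] [[-94.0, -60.6]]
scene [304, 170, 18, 8, 26] [312.3 173.6] [[-153.6, -8.0]]
scene [283, 174, 6, 6, 29] [285.9 176.7] [[-95.1, -60.5]]
scene [317, 188, 8, 7, 42] [320.4 191.2] [[-93.6, 56.2]]
scene [290, 196, 6, 6, 33] [292.5 198.7] [[-20.5, 14.4]]
scene [279, 199, 7, 7, 38] [282.1 201.9] [[7.1, 0.2]]
side posts [[-3.5, 7.4], [-4.3, -26.7]] slot end [[68.9, 8.7], [67.9, -24.3]]
scene posts [[8.0, -14.6], [12.9, 22.0]] end [[75.5, -12.0], [76.9, 19.5]]
```

Both fixed cameras put the first cap at +6 to +7 mm behind the gate and y≈0, so step 1 is met. Next I lower behind the +y cap.

Emit:
{"api": "apply_moves", "payload": {"targets": [{"xyz": [1.5, -0.5, 30], "twist": 0, "claw": 10}, {"xyz": [1.5, -0.5, 60], "twist": 0, "claw": 10}, {"xyz": [1.5, -0.5, 80], "twist": 0, "claw": 10}, {"xyz": [1.5, -0.5, 91], "twist": 0, "claw": 10}, {"xyz": [1.5, -0.5, 95], "twist": 0, "claw": 10}, {"xyz": [1.5, -0.5, 95], "twist": 0, "claw": 10}]}}

```text
clock: 7.0
eef_pos: [0.416, 0.0704, 0.0272]
tool_rot: [-0.0, 0.304, 0.953, -0.0]
wrist_force: [0.9, -0.4, 0.3]
grip_width: 0.1
finger_force: 0.0
```

```bash
python3 - <<'E'
from h import *
st();h=-39.7
gp([(-95,55.6,h,20.6,.027),(-28,0,h,20.6,.027)])
E
```

```text
{'clock': 7.0, 'eef_pos': [0.416, 0.0704, 0.0272], 'tool_rot': [-0.0003, 0.3037, 0.9528, -0.0], 'wrist_force': [0.9342, -0.4396, 0.3027], 'grip_width': 0.1005, 'joints': [-0.0231, 0.2239, -0.6717, 0.6758, 0.0001, 0.5941]}
heading -35.36 pos [0.416  0.0704 0.0272] tilt z [-5.e-04  1.e-04 -1.e+00]
[-16.9, 0.1, 0.2] twist 0.0
[-103.9, 0.0, 0.1] twist 0.0
```

Emit:
{"api": "apply_moves", "payload": {"targets": [{"xyz": [-10, 0, 0], "twist": 0, "claw": 10}, {"xyz": [-18, 0, 0], "twist": 0, "claw": 10}, {"xyz": [-27, 0, 0], "twist": 0, "claw": 10}, {"xyz": [-36, 0, 0], "twist": 0, "claw": 10}, {"xyz": [-46, 0, 0], "twist": 0, "claw": 10}, {"xyz": [-56, 0, 0], "twist": 0, "claw": 10}, {"xyz": [-66, 0, 0], "twist": 0, "claw": 10}, {"xyz": [-76, 0, 0], "twist": 0, "claw": 10}, {"xyz": [-86, 0, 0], "twist": 0, "claw": 10}, {"xyz": [-94, 0, 0], "twist": 0, "claw": 10}]}}

```text
clock: 8.0
eef_pos: [0.4936, 0.0157, 0.0273]
tool_rot: [0.0, 0.304, 0.953, 0.0]
wrist_force: [-0.6, -0.4, 0.7]
grip_width: 0.098
finger_force: 0.0
```

Emit:
{"api": "apply_moves", "payload": {"targets": [{"xyz": [-6, 0, 0], "twist": 0, "claw": 10}, {"xyz": [-10, 0, 0], "twist": 0, "claw": 10}, {"xyz": [-10, 0, 0], "twist": 0, "claw": 10}]}}

```text
clock: 8.3
eef_pos: [0.5013, 0.0102, 0.0273]
tool_rot: [0.0, 0.304, 0.953, 0.0]
wrist_force: [0.1, -0.9, 0.7]
grip_width: 0.103
finger_force: 0.0
```

```bash
python3 - <<'E'
from h import *
st()
gp([(-28,0,h,20.6,.027) for h in (-39.7,-31.7,-23.7,-15.7,-7.7,0)])
E
```

```text
{'clock': 8.3, 'eef_pos': [0.5013, 0.0102, 0.0273], 'tool_rot': [0.0001, 0.3038, 0.9527, 0.0001], 'wrist_force': [0.0801, -0.9164, 0.7422], 'grip_width': 0.1033, 'joints': [-0.1399, 0.3517, -0.4825, 0.7363, 0.0001, 0.4774]}
heading -35.37 pos [0.5013 0.0102 0.0273] tilt z [ 3.e-04  0.e+00 -1.e+00]
[0.5, -0.2, 0.3] twist 0.0
[0.3, -3.1, 0.3] twist -8.0
[-0.3, -5.9, 0.3] twist -16.0
[-1.3, -8.6, 0.3] twist -24.0
[-2.6, -11.1, 0.3] twist -32.0
[-4.2, -13.4, 0.3] twist -39.7
```

Emit:
{"api": "apply_moves", "payload": {"targets": [{"xyz": [0, -1.5, 0], "twist": -4, "claw": 10}, {"xyz": [0, -3, 0], "twist": -8, "claw": 10}, {"xyz": [-0.3, -5.9, 0], "twist": -16, "claw": 10}, {"xyz": [-1.3, -8.6, 0], "twist": -24, "claw": 10}, {"xyz": [-2.6, -11.1, 0], "twist": -32, "claw": 10}, {"xyz": [-4.2, -13.4, 0], "twist": -39.7, "claw": 10}, {"xyz": [-4.2, -13.4, 0], "twist": -39.7, "claw": 10}, {"xyz": [-4.2, -13.4, 0], "twist": -39.7, "claw": 10}]}}

```text
clock: 9.1
eef_pos: [0.4963, -0.0026, 0.0273]
tool_rot: [-0.0, -0.036, 0.999, 0.0]
wrist_force: [-0.1, 0.6, -0.7]
grip_width: 0.104
finger_force: 0.0
```

```bash
cat >> h.py <<'E'
def side():
    a=np.radians(Ga);R=np.array([[np.cos(a),np.sin(a)],[-np.sin(a),np.cos(a)]])
    for n in('side','scene'):
        c=cam(n);g=cv2.cvtColor(c['pixels'],cv2.COLOR_RGB2GRAY)
        k,l,s,ce=cv2.connectedComponentsWithStats((g<45).astype(np.uint8))
        for i in range(1,k):
            q=R@(onz(c,[ce[i]],.0155)[0,:2]-Gc)*1000
            if 20<s[i,4]<1500 and -130<q[0]<90 and abs(q[1])<110: print(n,s[i].tolist(),q.round(1))
E
python3 - <<'E'
from h import *
st();side();d=cam('side','pics/d4.png')
cv2.imwrite('pics/d4c.png',cv2.resize(cv2.imread('pics/d4.png')[190:290,180:330],(600,400),interpolation=cv2.INTER_CUBIC))
gp([(-10,0,0,20.6,.027),(-10,0,0,20.6,.0325),(5,0,0,20.6,.0325)])
E
```

```text
{'clock': 9.1, 'eef_pos': [0.4963, -0.0026, 0.0273], 'tool_rot': [-0.0001, -0.0364, 0.9993, 0.0001], 'wrist_force': [-0.1075, 0.6185, -0.6915], 'grip_width': 0.1043, 'joints': [-0.1673, 0.3438, -0.4947, 0.7325, 0.0002, -0.2402]}
side [264, 233, 9, 8, 54] [6.4 0.6]
side [236, 260, 11, 9, 91] [-94.1 -60. ]
scene [279, 199, 7, 7, 37] [7.4 0.7]
heading 4.26 pos [ 0.4964 -0.0026  0.0273] tilt z [-1.e-04  2.e-04 -1.e+00]
[-18.6, -0.5, 0.3] twist -0.0
[-18.6, -0.5, -5.2] twist -0.0
[-33.6, -0.5, -5.2] twist -0.0
```

View pics/d4c.png

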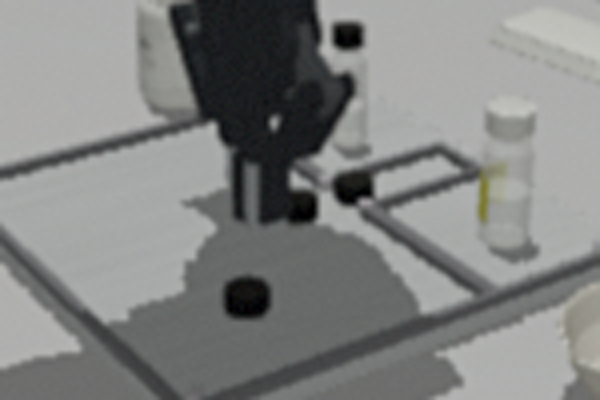

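The second cap is at (303,207), nested ahead of the fingers and in line with the gate. The first is at (352,187) in the slot mouth.

Emit:
{"api": "apply_moves", "payload": {"targets": [{"xyz": [-5, -0.5, 0], "twist": 0, "claw": 10}, {"xyz": [-10, -0.5, 0], "twist": 0, "claw": 10}, {"xyz": [-15, -0.5, -3], "twist": 0, "claw": 10}, {"xyz": [-19, -0.5, -5.5], "twist": 0, "claw": 10}, {"xyz": [-23, -0.5, -5.5], "twist": 0, "claw": 10}, {"xyz": [-27, -0.5, -5.5], "twist": 0, "claw": 10}, {"xyz": [-31, -0.5, -5.5], "twist": 0, "claw": 10}, {"xyz": [-35, -0.5, -5.5], "twist": 0, "claw": 10}, {"xyz": [-37, -0.5, -5.5], "twist": 0, "claw": 10}, {"xyz": [-37, -0.5, -5.5], "twist": 0, "claw": 10}]}}

```text
clock: 10.25
eef_pos: [0.5339, -0.0006, 0.0328]
tool_rot: [0.0, -0.038, 0.999, 0.0]
wrist_force: [-0.2, 0.1, 1.2]
grip_width: 0.101
finger_force: 0.6
```

Emit:
{"api": "apply_moves", "payload": {"targets": [{"xyz": [10, 0, 0], "twist": 0, "claw": 10}, {"xyz": [30, 0, -10], "twist": 0, "claw": 10}, {"xyz": [55, 0, -40], "twist": 0, "claw": 10}, {"xyz": [75, 0, -70], "twist": 0, "claw": 10}, {"xyz": [80, 0, -80], "twist": 0, "claw": 10}, {"xyz": [80, 0, -80], "twist": 0, "claw": 10}]}}

```text
clock: 10.85
eef_pos: [0.454, -0.0068, 0.1142]
tool_rot: [0.002, -0.038, 0.999, -0.0]
wrist_force: [0.2, -0.3, -0.5]
grip_width: 0.102
finger_force: 0.0
```

```bash
python3 - <<'E'
from h import *
st();side();caps()
h=np.degrees(np.arctan2(58,67));print(h)
gp([(-95,-58,h,37,.1),(-95,-58,h,37,.027)])
E
```

```text
{'clock': 10.85, 'eef_pos': [0.454, -0.0068, 0.1142], 'tool_rot': [0.0017, -0.0378, 0.9993, -0.0003], 'wrist_force': [0.2153, -0.3065, -0.5338], 'grip_width': 0.1018, 'joints': [-0.1922, 0.1664, -0.4839, 0.9171, 0.0001, -0.2678]}
side [264, 231, 17, 10, 106] [16.7  0.4]
side [236, 260, 11, 9, 92] [-94.2 -59.9]
scene [283, 174, 7, 7, 42] [-93.2 -59. ]
scene [290, 196, 6, 6, 30] [-20.5  14.8]
scene [274, 200, 12, 10, 84] [19.  -0.4]
[174, 197, 32, 32, 804] world [ 0.4544 -0.0642] gate mm [-95.7 -57.7]
40.88181029601122
heading 4.34 pos [ 0.4538 -0.0066  0.1119] tilt z [-4.e-04  3.e-04 -1.e+00]
[31.1, -82.0, 11.9] twist -40.8
[31.0, -82.0, 84.9] twist -40.8
```

The two caps' joint centroid is at about +17 mm, which puts them near +7 and +28. Step 2 is met. Now the last cap.

Emit:
{"api": "apply_moves", "payload": {"targets": [{"xyz": [6, -14, 0], "twist": -7, "claw": 10}, {"xyz": [12, -30, 0], "twist": -14, "claw": 10}, {"xyz": [18, -46, 0], "twist": -21, "claw": 10}, {"xyz": [24, -62, 0], "twist": -28, "claw": 10}, {"xyz": [31, -82, 5], "twist": -35, "claw": 10}, {"xyz": [31, -82, 25], "twist": -40.8, "claw": 10}, {"xyz": [31, -82, 50], "twist": -40.8, "claw": 10}, {"xyz": [31, -82, 70], "twist": -40.8, "claw": 10}, {"xyz": [31, -82, 81], "twist": -40.8, "claw": 10}, {"xyz": [31, -82, 85], "twist": -40.8, "claw": 10}]}}

```text
clock: 12.0
eef_pos: [0.428, -0.0902, 0.0258]
tool_rot: [-0.001, -0.384, 0.923, 0.001]
wrist_force: [0.1, -0.3, -0.4]
grip_width: 0.1
finger_force: 0.0
```

Emit:
{"api": "apply_moves", "payload": {"targets": [{"xyz": [0, 0, 0], "twist": 0, "claw": 10}]}}

```text
clock: 12.1
eef_pos: [0.4288, -0.0905, 0.0271]
tool_rot: [-0.001, -0.384, 0.923, 0.001]
wrist_force: [-0.6, -0.2, -0.3]
grip_width: 0.1
finger_force: 0.0
```

```bash
python3 - <<'E'
from h import *
st();h=40.9
gp([(-95,-58.3,h,20.6,.027),(-28,0,h,20.6,.027)])
E
```

```text
{'clock': 12.1, 'eef_pos': [0.4288, -0.0905, 0.0271], 'tool_rot': [-0.0005, -0.384, 0.9233, 0.0006], 'wrist_force': [-0.5965, -0.1658, -0.3158], 'grip_width': 0.1001, 'joints': [-0.3917, 0.2516, -0.633, 0.6878, 0.0001, -1.1799]}
heading 45.16 pos [ 0.4288 -0.0905  0.0271] tilt z [-1.4e-03  7.0e-04 -1.0e+00]
[-16.2, -0.5, 0.1] twist -0.0
[-105.1, -0.3, 0.0] twist -0.0
```

Emit:
{"api": "apply_moves", "payload": {"targets": [{"xyz": [-9, -0.3, 0], "twist": 0, "claw": 10}, {"xyz": [-16, -0.3, 0], "twist": 0, "claw": 10}, {"xyz": [-25, -0.3, 0], "twist": 0, "claw": 10}, {"xyz": [-35, -0.3, 0], "twist": 0, "claw": 10}, {"xyz": [-45, -0.3, 0], "twist": 0, "claw": 10}, {"xyz": [-55, -0.3, 0], "twist": 0, "claw": 10}, {"xyz": [-65, -0.3, 0], "twist": 0, "claw": 10}, {"xyz": [-75, -0.3, 0], "twist": 0, "claw": 10}, {"xyz": [-85, -0.3, 0], "twist": 0, "claw": 10}, {"xyz": [-94, -0.3, 0], "twist": 0, "claw": 10}]}}

```text
clock: 13.1
eef_pos: [0.4962, -0.0237, 0.0277]
tool_rot: [0.0, -0.384, 0.923, 0.0]
wrist_force: [0.6, -0.5, -0.1]
grip_width: 0.102
finger_force: 0.1
```

Emit:
{"api": "apply_moves", "payload": {"targets": [{"xyz": [-7, 0, 0], "twist": 0, "claw": 10}, {"xyz": [-11, 0, 0], "twist": 0, "claw": 10}, {"xyz": [-11, 0, 0], "twist": 0, "claw": 10}]}}

```text
clock: 13.4
eef_pos: [0.5037, -0.0162, 0.0278]
tool_rot: [0.0, -0.384, 0.923, 0.0]
wrist_force: [0.5, 0.7, -0.1]
grip_width: 0.101
finger_force: 0.0
```

```bash
python3 - <<'E'
from h import *
st()
gp([(-28,0,h,20.6,.027) for h in (40.9,32.9,24.9,16.9,8.9,0)])
E
```

```text
{'clock': 13.4, 'eef_pos': [0.5037, -0.0162, 0.0278], 'tool_rot': [0.0001, -0.3841, 0.9233, 0.0], 'wrist_force': [0.4899, 0.702, -0.0911], 'grip_width': 0.101, 'joints': [-0.1917, 0.3551, -0.4757, 0.7399, 0.0001, -0.9802]}
heading 45.18 pos [ 0.5037 -0.0162  0.0278] tilt z [ 2.e-04  1.e-04 -1.e+00]
[0.4, 0.4, 0.8] twist -0.0
[0.2, 3.3, 0.8] twist 8.0
[-0.4, 6.1, 0.8] twist 16.0
[-1.3, 8.8, 0.8] twist 24.0
[-2.7, 11.3, 0.8] twist 32.0
[-4.6, 13.9, 0.8] twist 40.9
```

Emit:
{"api": "apply_moves", "payload": {"targets": [{"xyz": [0, 1.7, 0.5], "twist": 4, "claw": 10}, {"xyz": [0, 3.3, 0.5], "twist": 8, "claw": 10}, {"xyz": [-0.4, 6.1, 0.5], "twist": 16, "claw": 10}, {"xyz": [-1.3, 8.8, 0.5], "twist": 24, "claw": 10}, {"xyz": [-2.7, 11.3, 0.5], "twist": 32, "claw": 10}, {"xyz": [-4.2, 13.4, 0.5], "twist": 39, "claw": 10}, {"xyz": [-4.6, 13.9, 0.5], "twist": 40.9, "claw": 10}, {"xyz": [-4.6, 13.9, 0.5], "twist": 40.9, "claw": 10}]}}

```text
clock: 14.2
eef_pos: [0.4963, -0.0036, 0.0273]
tool_rot: [-0.0, -0.037, 0.999, 0.0]
wrist_force: [0.3, 0.1, -0.6]
grip_width: 0.101
finger_force: 0.0
```

```bash
python3 - <<'E'
from h import *
st();side();d=cam('side','pics/d5.png')
cv2.imwrite('pics/d5c.png',cv2.resize(cv2.imread('pics/d5.png')[190:290,180:330],(600,400),interpolation=cv2.INTER_CUBIC))
gp([(-10,0,0,20.6,.027),(-10,0,0,20.6,.0325),(7,0,0,20.6,.0325)])
E
```

```text
{'clock': 14.2, 'eef_pos': [0.4963, -0.0036, 0.0273], 'tool_rot': [-0.0001, -0.0369, 0.9993, 0.0], 'wrist_force': [0.2983, 0.0544, -0.5612], 'grip_width': 0.1013, 'joints': [-0.1691, 0.3439, -0.4945, 0.7326, -0.0, -0.243]}
side [264, 231, 17, 10, 105] [16.9  0.5]
scene [274, 200, 12, 10, 85] [18.7 -0.5]
heading 4.28 pos [ 0.4965 -0.0036  0.0273] tilt z [-1.e-04  0.e+00 -1.e+00]
[-18.5, 0.5, 0.3] twist -0.0
[-18.5, 0.5, -5.2] twist -0.0
[-35.5, 0.5, -5.2] twist -0.0
```

View pics/d5c.png

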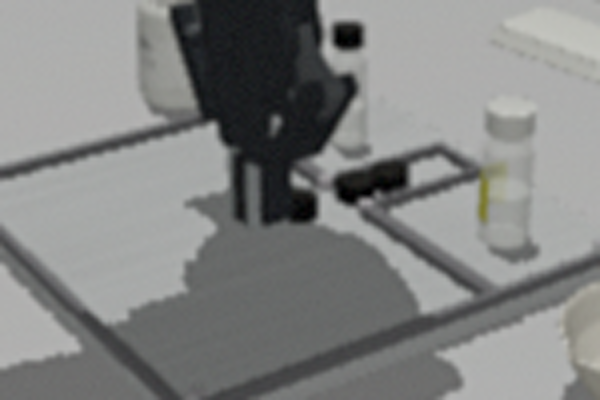

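The third cap is at (303,207) in line with the gate. The first two are in a row in the slot at (355,185) and (392,178).

Emit:
{"api": "apply_moves", "payload": {"targets": [{"xyz": [-5, 0.5, 0], "twist": 0, "claw": 10}, {"xyz": [-10, 0.5, 0], "twist": 0, "claw": 10}, {"xyz": [-15, 0.5, -3], "twist": 0, "claw": 10}, {"xyz": [-19, 0.5, -5.5], "twist": 0, "claw": 10}, {"xyz": [-23, 0.5, -5.5], "twist": 0, "claw": 10}, {"xyz": [-27, 0.5, -5.5], "twist": 0, "claw": 10}, {"xyz": [-31, 0.5, -5.5], "twist": 0, "claw": 10}, {"xyz": [-35, 0.5, -5.5], "twist": 0, "claw": 10}, {"xyz": [-37, 0.5, -5.5], "twist": 0, "claw": 10}, {"xyz": [-37, 0.5, -5.5], "twist": 0, "claw": 10}]}}

```text
clock: 15.35
eef_pos: [0.5339, -0.0002, 0.0327]
tool_rot: [0.0, -0.037, 0.999, 0.0]
wrist_force: [-0.3, 0.8, 0.3]
grip_width: 0.096
finger_force: 0.0
```

Emit:
{"api": "apply_moves", "payload": {"targets": [{"xyz": [10, 0, 0], "twist": 0, "claw": 10}, {"xyz": [30, 0, -10], "twist": 0, "claw": 10}, {"xyz": [55, 0, -40], "twist": 0, "claw": 10}, {"xyz": [75, 0, -80], "twist": 0, "claw": 10}, {"xyz": [80, 0, -120], "twist": 0, "claw": 10}, {"xyz": [80, 0, -120], "twist": 0, "claw": 10}, {"xyz": [80, 0, -120], "twist": 0, "claw": 10}]}}

```text
clock: 16.05
eef_pos: [0.4538, -0.0063, 0.1537]
tool_rot: [0.001, -0.037, 0.999, -0.0]
wrist_force: [0.2, 0.9, -0.1]
grip_width: 0.096
finger_force: 0.0
```

```bash
python3 - <<'E'
from h import *
st();side();d=cam('side','pics/d6.png')
cv2.imwrite('pics/d6c.png',cv2.resize(cv2.imread('pics/d6.png')[190:290,200:350],(600,400),interpolation=cv2.INTER_CUBIC))
E
```

```text
{'clock': 16.05, 'eef_pos': [0.4538, -0.0063, 0.1537], 'tool_rot': [0.0014, -0.037, 0.9993, -0.0003], 'wrist_force': [0.1753, 0.9178, -0.1145], 'grip_width': 0.0955, 'joints': [-0.1911, 0.1306, -0.4201, 1.0173, 0.0001, -0.265]}
side [264, 228, 27, 13, 166] [28.9  0.4]
scene [290, 196, 6, 6, 30] [-21.   14.4]
scene [268, 200, 18, 14, 130] [31.4 -0.5]
```

View pics/d6c.png

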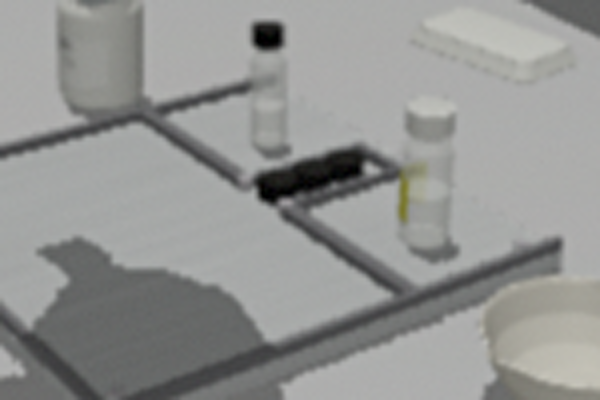

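All three caps lie in a row in the slot, from (275,186) to (345,164). The row's centroid is about 29 mm behind the gate, so the last cap is at about +8 mm. The vials, jar and dish are still standing, so I'll hand in.

```bash
python3 -c "
from h import *
print(ctrl.finish_job())"
```

```text
the job is handed in; nothing more can be done
None
```

I pushed all three caps through the gate one at a time; they lie flat in a row in the slot, the vials, jar and dish looked undisturbed in the last images, and I handed the job in at about 16 s (no verdict was returned).

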